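Eject a battery pack with the release pin

ROBOT

A 6-joint arm with a two-finger parallel gripper is mounted at the origin on the work surface. World frame = base frame: x ahead of the robot, y to its left, z up, the work surface at z = 0. Lengths are in mm, angles in rad, forces in N, time in s.
With the tool pointing down it reaches from about 275 to 750 mm from the base axis. Payload 10.2 kg.
Tool frame: the origin (TCP) lies between the finger pads; the fingertips stand 17 mm ahead of it and the grasp point (between the pads) lies 2 mm behind it (tips_ahead is the distance from the TCP to the fingertips, in mm); z points along the fingers, y is the line along which they close (so a half turn about z gives the same grasp; the last joint's range is limited). The gripper opens to 85 mm and grips with 20 to 120 N. Pads are 22 mm wide; open, the fingers measure 114 mm over their backs; the gripper's body (76 mm by 85 mm) begins 54 mm behind the grasp point. The pads swing forward as they close: fully open they stand 13 mm farther back than shut.
Start: joints at [-1.369, 0.313, 1.498, -0, 1.331, -0.223], TCP at [216.361, -478.35, 248.294] pointing down, gripper open.
Joint ranges: [-2.94, 2.94], [-0.97, 2.17], [0.19, 2.56], [-1.23, 4.37], [0.02, 3.11], [-2.88, 2.88]. Speed limits (rad/s): [2.39, 2.39, 3.01, 3.14, 3.14, 3.14].

INTERFACE

Orientations are given as a unit quaternion [w, x, y, z].
In Python, from rig import sense, capture, finish_job, boxes_of, tips_ahead gives the robot as it stands.
- The arm moves only by the tool drive_tool, never from a script. Its argument "commands" is text: rows parted by semicolons, each of 7 numbers parted by spaces: the shift along the world's x, y, z in units of 0.1 m (1.0 is 0.1 m), then the turn, a rotation vector about the world's x, y, z in units of pi/4 rad (1.0 is pi/4 rad), then the opening in per cent of the stroke, from 0 (shut) to 100 (fully open). A call has 1 to 20 rows; each row shifts and turns the commanded pose from where the row before left it; what a row does not reach is not made up. A row lasts 1/12 s, in which the tool goes at most 41.7 mm and 7.16 degrees, less where a joint would pass 70% of its speed; a pose out of reach is approached as far as the arm can. A call with a number of a shift or a turn outside -1 to 1 is refused whole. A call with a gripper value outside its range is refused whole. The fingers move at their own pace and stop on an object; "force" is the grip in N (left out, the last holds). Time passes only in rows, so rows that do not move let the fingers close. It gives the time, the measured TCP pose, the force, the opening and the grip force at its end, in the units of the state.
- sense(): the state, without advancing time (a new reading comes with each control period).
- capture(name): name is "scene" or "top" or "wrist"; returns a dict with "pixels" (480x640x3 uint8, blue, green, red), "fov_y" (degrees; the focal length in pixels is half the picture's height over the tangent of half this angle, whatever the lens; pixels are square), "cx", "cy" (the principal point, pixels), "k1" (the pictures are not rectified: a ray, as slopes to the right and down, at radius r is drawn at 1 + k1 r^2 times it, then the intrinsics apply), "position" and "attitude" of the camera in the world; the wrist camera has in their place "tool_from_camera" (4x4, takes a point from camera to tool coordinates, whose origin is the TCP and whose axes are the flange's). Camera axes: x right, y down, z forward; pixel columns grow to the right and rows downward; lengths in mm; the calibration is good to about 2 mm. A picture is of the moment at which its call begins: read the wrist's pose just before it. There is no depth.
- finish_job(): hands the job in; it is judged then, once.
Trained networks look in a picture, given as the dict that the camera call returned (one of the last four; its "shot" number tells which), for a name from the list of things; names that differ only in an ending like _2 or _b are one class to them, and where a whole thing is asked for, a point or a joint stands for the part that bears it (a point fixed in the world has none). Each returns a list of dicts, best first, with "confidence" (0 to 1); they miss things now and then, are a little off and sometimes report something else, mostly with a low value. They report only what shows in the picture. A call takes as long as a camera call. They do not tell look-alikes from the thing itself.
- boxes_of(picture, name): "position" ([column, row] in pixels, amid what is visible of it).
The state is a dict: "time_s": time; "joints": joint angles; "dq": joint speeds; "tau": joint torques, N m; "eef_pos": TCP position; "ee_rot": TCP orientation; "force": force on the tool from outside, world axes, zero at the start; "wrist_torque": the same for the moment, N m; "grip_width": opening from 0.0 (shut) to 1.0 (fully open); "grip_force": force on a finger pad.
Only numpy, scipy, OpenCV 4.12 (cv2) and the standard library are available. Lean on these libraries where they do the work, as an engineer would, in place of code of your own. Each camera call takes 0.05 s, during which the arm holds its last target. There are 200 camera calls.

TASK

Take the square-handled release pin (the one with the long straight rod) from the tool rack and push it down through the narrow slot in the bench charger until its collar meets the housing, so that the hidden latch tab goes down and lifts the battery pack. Then hang the pin back upright in the rack hole it came from. The latch must do the lifting: do not touch the pack with the robot.

Things in the scene. Friction and masses are not known exactly. Their poses are not given: they have to be found in the camera images.
- pin: Steel pin hung upright mid-hole in a plywood rack (100 mm high; 3 holes, 20 mm wide, 80 apart; ball-handled awl, hex-handled driver in the others). Square flat-topped handle 26 x 26 mm, 60 high, sides along x and y; round collar 36 wide, 6 thick; round rod 8 wide, 62 long. Origin: centre of the collar's underside, on the rack's top; z up: handle 6 to 66 mm, rod's end -62. 84 to 156 g.
- slot (a point): Centre of the slot's mouth in the flat top of the black charger (100 x 230 x 75 mm high, fixed to the bench). The slot is 45 mm along x and 23 mm along y, straight-walled, edged in aluminium; z up. Charger's long side along y: slot 40 mm from its -y end, grey battery pack on the +y half. The latch tab fills the bottom of the slot, 48 mm below the mouth: a pin anywhere in the slot presses it.
- latch_tab (a joint): Travel of the latch tab in m: 0 = up (start), growing downwards to at most 0.018. It resists with about 5 N, stays where it is pushed, and a lever raises the battery pack by the same amount. With the pin's collar down on the charger's top the tab has gone down 0.014, a full release; 0.010 is enough.
- pack: Grey battery pack, 78 x 112 x 45 mm high, seated on the charger's top; its side nearest the slot is 64 mm from the slot's centre (along y). Origin: centre of its underside, z up. It slides only vertically, by up to 18 mm, driven by the latch tab.
Mind the look-alikes: they are no part of the job. There is more than one size of the pin; the job needs the middle-sized.

How it is judged (in metres and radians):
On the way:
1. the pin stands in the charger's slot, its collar close to the housing, and has pressed the latch tab down by more than 10 mm (value of joint latch_tab above 0.01 m and horizontal distance between pin and slot below 0.03 m and z of pin in the frame of slot below 0.008 m), for 0.1 s.
At the end, for the whole second after the job is handed in: the latch tab stays pressed by more than 10 mm (the pack raised with it), and the pin hangs still and upright (within 10 degrees) in the rack hole it came from, within 15 mm of where it was (value of joint latch_tab above 0.01 m and distance of pin from where it was at the start of the episode below 0.015 m and angle between pin's own z axis and vertical below 0.17 rad and linear speed of pin below 0.02 m/s); the robot touches nothing.
It fails at once if the robot touches the battery pack (contact force between any of the fingers, the arm and pack above 1 N).
It also fails if it takes over 64 s, if anything falls off the work surface, if the arm or the gripper's body presses on something with over 40 N, if the wrist force passes 120 N, or if a joint passes its speed limit or range.

## Working session

There is one attempt and no reset: what is moved stays moved. The work goes in short steps, Python scripts to look and compute and a tool call to move; the robot and the scene stay as the last step left them, time stands still between calls to the robot, and variables do not carry over. Pictures are saved under pics/ and viewed, at most 10 in all, crops included, and the job is handed in when it is done.

Besides the shell and the picture viewer there is one more tool, called after ">>>" by a JSON object that holds its "op" and its "data". drive_tool: Moves the arm, as the interface text tells. Shifts and turns lie within -1 to 1; 1 stands for 0.1 m of shift or pi/4 rad of turn. Its arguments: {"type":"object","properties":{"commands":{"type":"string"},"force":{"type":"number"}},"required":["commands"]}

```bash
mkdir -p pics; ls
cat > h.py <<'E'
import numpy as np, cv2
from scipy.spatial.transform import Rotation as R
from rig import *
def K(p):
    f=240/np.tan(np.radians(p["fov_y"])/2)
    return np.array([[f,0,p["cx"]],[0,f,p["cy"]],[0,0,1]]),np.array([p["k1"],0,0,0,0.])
def pose(p,s=None):
    if "tool_from_camera" in p:
        T=np.eye(4);q=s["ee_rot"];T[:3,:3]=R.from_quat([q[1],q[2],q[3],q[0]]).as_matrix();T[:3,3]=s["eef_pos"]
        return T@np.array(p["tool_from_camera"])
    T=np.eye(4);a=np.array(p["attitude"]);
    T[:3,:3]=a if a.shape==(3,3) else R.from_quat([a[1],a[2],a[3],a[0]]).as_matrix()
    T[:3,3]=p["position"];return T
def undist(p,px):
    # forward: drawn = ray*(1+k1 r^2)
    k,_=K(p);d=(np.array(px,float)-[k[0,2],k[1,2]])/k[0,0];u=d.copy()
    for _ in range(50):u=d/(1+p["k1"]*(u@u))
    return u
def atz(p,px,z,s=None):
    T=pose(p,s);u=undist(p,px);d=T[:3,:3]@[u[0],u[1],1];return T[:3,3]+d*(z-T[2,3])/d[2]
def proj(p,X,s=None):
    T=pose(p,s);c=T[:3,:3].T@(np.array(X)-T[:3,3]);u=c[:2]/c[2];k,_=K(p);return u*(1+p["k1"]*(u@u))*k[0,0]+[k[0,2],k[1,2]]
E
python3 - <<'E'
from h import *
s=sense();print(s["eef_pos"],s["ee_rot"],s["grip_width"],s["force"])
ims=[]
for n in("scene","top"):
    p=capture(n);cv2.imwrite(f"pics/{n}0.png",p["pixels"])
    print(n,p["position"],p["attitude"],p["fov_y"],p["k1"],p["cx"],p["cy"])
    for o in("pin","slot","latch_tab","pack"):
        try: print(o,[(b["position"],round(b["confidence"],2),atz(p,b["position"],100).round()) for b in boxes_of(p,o)])
        except Exception as e: print(o,e)
E
```

```text
pics
[ 216.29411836 -478.12480286  247.74777925] [-6.19211661e-04  9.77530464e-01  2.10793284e-01 -1.76724777e-06] 0.998967343563925 [-0.80062342 -0.37339087 -0.16237937]
scene [939.33498568 517.92306997 815.64057213] [-0.12161542  0.30542306  0.87982512 -0.34326988] 47.3382144046378 0.056041214399993634 317.7809678238577 239.34572687861905
pin [([313.1, 295.6], 0.9, array([610.,  95., 100.])), ([379.9, 296.1], 0.82, array([525., 162., 100.])), ([422.1, 265.7], 0.82, array([425., 159., 100.]))]
slot [([224.8, 215.5], 0.74, array([ 625., -151.,  100.]))]
latch_tab []
pack [([225.7, 206.3], 0.8, array([ 610., -171.,  100.]))]
top [ 392.78176489    5.92742271 1009.46730743] [-0.05837653  0.71324216 -0.69697867  0.04580975] 50.02244430797234 -0.10476546764310639 318.8661382634792 241.44082480310797
pin [([233.1, 229.7], 0.77, array([546., 179., 100.])), ([233.4, 286.3], 0.75, array([444., 174., 100.])), ([294.7, 214.6], 0.63, array([576.,  69., 100.]))]
slot [([450.9, 217.6], 0.83, array([ 576., -214.,  100.]))]
latch_tab [([490.2, 227.8], 0.49, array([ 559., -285.,  100.]))]
pack [([436.1, 207.0], 0.89, array([ 595., -187.,  100.]))]
```

View pics/scene0.png

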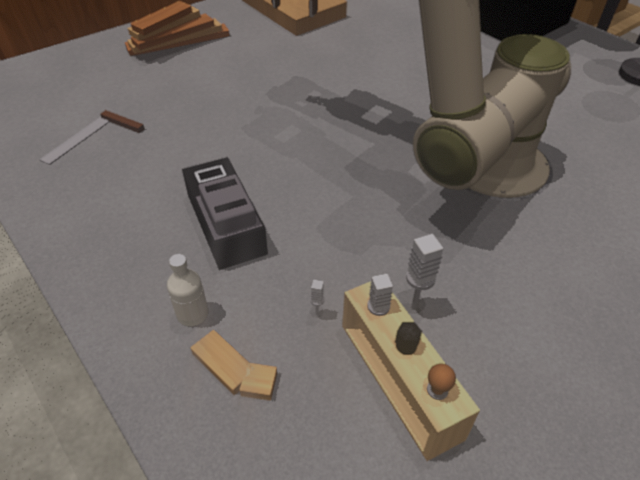

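View pics/top0.png

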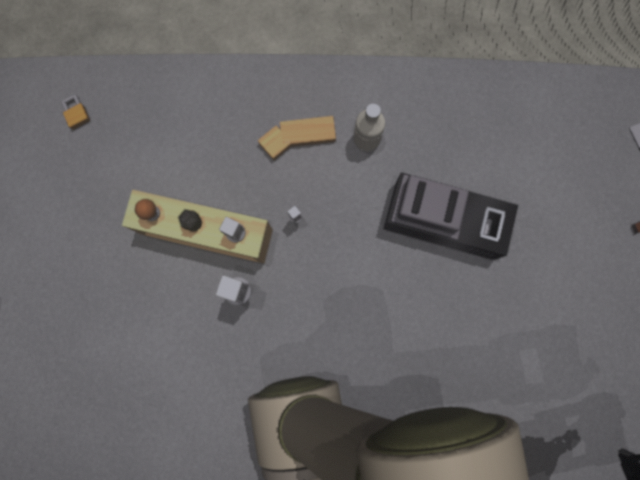

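The top view shows three square-handled pins:
- **Small**, standing loose on the bench: top (294,213), scene (317,296).
- **Large**, standing loose: top (235,290), scene (425,265).
- **Rack pin**: top (232,228), scene (380,294), in the rack's -y hole, next to the hex driver and ball awl.

The rack pin fits, since it hangs in the rack and is the middle size. I'll confirm it in one crop and get metric estimates.

Run:
```python
from h import *
im=cv2.imread("pics/scene0.png")[220:380,270:480];cv2.imwrite("pics/crop1.png",cv2.resize(im,None,fx=3.5,fy=3.5,interpolation=cv2.INTER_CUBIC))
p=capture("top")
for n,px,z in[("handle",(231,227),166),("rackA",(135,191),100),("rackB",(269,219),100),("rackC",(261,260),100),("rackD",(124,227),100),("slot",(493,224),75),("ch1",(405,174),75),("ch2",(518,205),75),("ch3",(503,256),75),("big",(234,289),180)]:
    print(n,atz(p,px,z).round(1))
p=capture("scene")
for n,px,z in[("handle",(380,281),166),("collar",(379,309),103),("slot",(210,173),75),("bigtop",(428,243),130),("bigcollar",(420,285),60)]:
    print(n,atz(p,px,z).round(1))
s=sense();w=capture("wrist");print(np.array(w["tool_from_camera"]).round(3),w["fov_y"])
```

```text
handle [539.1 170.2 166. ]
rackA [614.7 366.7 100. ]
rackB [566.7 114.7 100. ]
rackC [492.  126.2 100. ]
rackD [546.7 382.  100. ]
slot [ 571.3 -298.6   75. ]
ch1 [ 662.9 -134.3   75. ]
ch2 [ 608.7 -347.6   75. ]
ch3 [ 511.7 -315.9   75. ]
big [435.  157.7 180. ]
handle [544.  174.5 166. ]
collar [545.4 181.7 103. ]
slot [ 571.4 -299.5   75. ]
bigtop [402.5 145.4 130. ]
bigcollar [430.8 168.   60. ]
[[ 1.00000e-03 -9.52000e-01 -3.05000e-01  7.76840e+01]
 [ 1.00000e+00  0.00000e+00  1.00000e-03  4.69000e-01]
 [-1.00000e-03 -3.05000e-01  9.52000e-01 -1.24653e+02]
 [ 0.00000e+00  0.00000e+00  0.00000e+00  1.00000e+00]] 58.39798657609148
```

View pics/crop1.png

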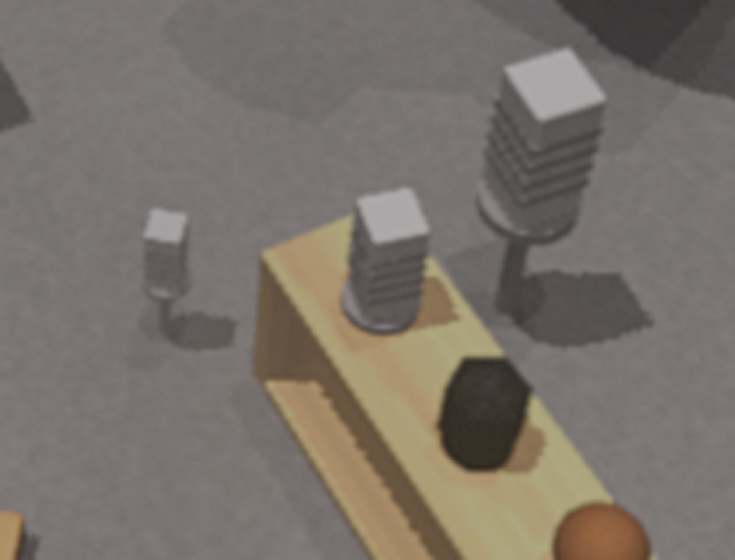

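The crop confirms it: the rack pin at scene (380,294) is the middle-sized one, with the small pin at left and the large pin at upper right. Next I'll move the wrist camera above it.

>>> {"op": "drive_tool", "data": {"commands": "0.163 0.325 0.011 0 0 0.061 100;0.163 0.325 0.011 0 0 0.061 100;0.163 0.325 0.011 0 0 0.061 100;0.163 0.325 0.011 0 0 0.061 100;0.163 0.325 0.011 0 0 0.061 100;0.163 0.325 0.011 0 0 0.061 100;0.163 0.325 0.011 0 0 0.061 100;0.163 0.325 0.011 0 0 0.061 100;0.163 0.325 0.011 0 0 0.061 100;0.163 0.325 0.011 0 0 0.061 100;0.163 0.325 0.011 0 0 0.061 100;0.163 0.325 0.011 0 0 0.061 100;0.163 0.325 0.011 0 0 0.061 100;0.163 0.325 0.011 0 0 0.061 100;0.163 0.325 0.011 0 0 0.061 100;0.163 0.325 0.011 0 0 0.061 100;0.163 0.325 0.011 0 0 0.061 100;0.163 0.325 0.011 0 0 0.061 100;0.163 0.325 0.011 0 0 0.061 100;0.163 0.325 0.011 0 0 0.061 100"}}

```text
time_s: 2.32
eef_pos: [542.8, 173.6, 270.3]
ee_rot: [0.0, 0.769, 0.639, 0.0]
force: [0.5, -1.0, 0.3]
grip_width: 0.999
grip_force: 0.0
```

>>> {"op": "drive_tool", "data": {"commands": "0 0 0 0 0 0 100;0 0 0 0 0 0 100;0 0 0 0 0 0 100"}}

```text
time_s: 2.57
eef_pos: [542.1, 171.3, 270.1]
ee_rot: [-0.0, 0.77, 0.638, -0.0]
force: [-1.0, -0.8, -0.0]
grip_width: 1.0
grip_force: 0.0
```

Run:
```python
from h import *
s=sense();p=capture("wrist");cv2.imwrite("pics/w1.png",p["pixels"])
import pickle;pickle.dump((p,s),open("w1.pkl","wb"))
print(s["eef_pos"],s["ee_rot"],s["joints"],tips_ahead)
for b in boxes_of(p,"pin"):print(b,atz(p,b["position"],150,s))
```

```text
[542.13356376 171.34895288 270.08832359] [-5.99512083e-05  7.70383574e-01  6.37580620e-01 -3.14139805e-04] [ 1.00232845e-01  3.96364684e-01  1.32396765e+00 -2.53383778e-04
  1.42184882e+00  2.88359399e-01] 17.0
{'position': [322.7, 223.5], 'confidence': 0.97} [545.72132036 180.04086797 150.        ]
{'position': [392.8, 306.0], 'confidence': 0.9} [579.29444373 118.66168049 150.        ]
{'position': [163.1, 258.0], 'confidence': 0.64} [445.72199496 176.8002466  150.        ]
```

View pics/w1.png

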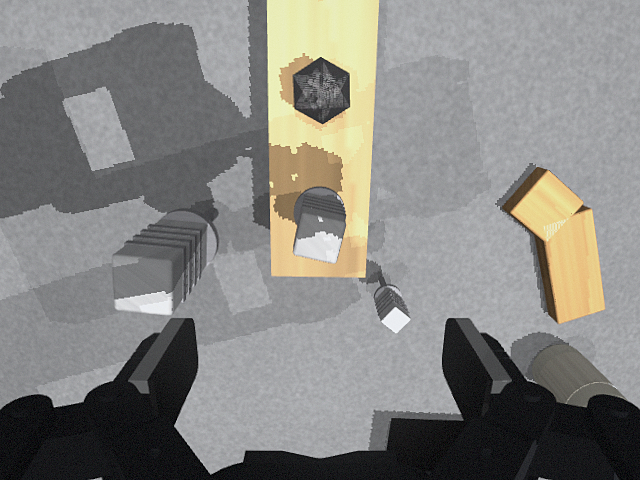

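The wrist view shows the target pin's top around (320,245), the hex driver at (321,90), the large pin at (150,280) and the small pin at (396,319). The target's handle is turned about 11° from the rack, so I'll enlarge it for corners.

Run:
```python
import cv2
im=cv2.imread("pics/w1.png")[180:280,265:375];cv2.imwrite("pics/w1c.png",cv2.resize(im,None,fx=6,fy=6,interpolation=cv2.INTER_CUBIC))
```

```text
(no output)
```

View pics/w1c.png

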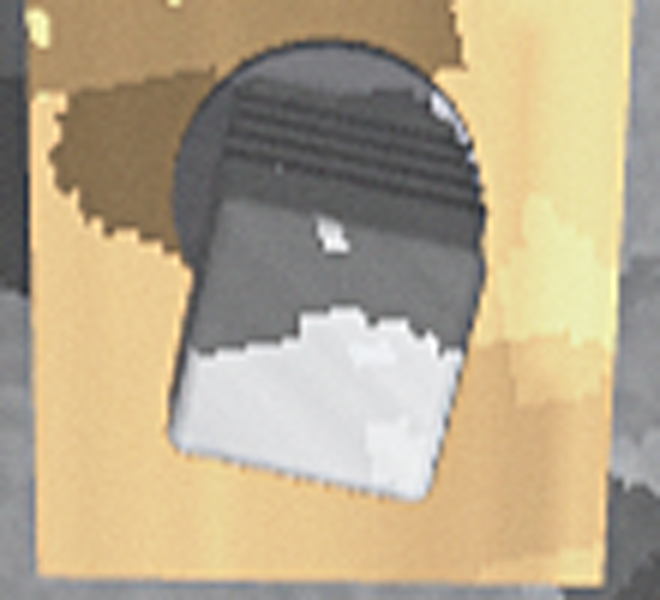

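The top face's crop corners are TL (224,198), TR (483,248), BR (424,498) and BL (174,447). The rack's end edge runs (38,577) to (605,583).

Run:
```python
from h import *
import pickle;p,s=pickle.load(open("w1.pkl","rb"))
f=lambda x,y,z:atz(p,(x/6+265-.4,y/6+180-.4),z,s)[:2]
c=np.array([f(*q,166) for q in[(224,198),(483,248),(424,498),(174,447)]])
print(c.round(1),c.mean(0).round(1))
for i in range(4):
    d=c[(i+1)%4]-c[i];print(np.linalg.norm(d).round(1),np.degrees(np.arctan2(d[1],d[0])).round(1))
a,b=f(38,577,100),f(605,583,100);d=b-a;print("rack end",a,b,np.linalg.norm(d),np.degrees(np.arctan2(d[1],d[0])))
l,r=f(174,185,106),f(485,200,106);print("collar",(l+r)/2,np.linalg.norm(r-l), f(328,38,106))
q=s["ee_rot"];M=R.from_quat([q[1],q[2],q[3],q[0]]).as_matrix();print("tool y ang",np.degrees(np.arctan2(M[1,1],M[0,1])))
```

```text
[[536.4 192.7]
 [558.8 183.6]
 [549.2 160.4]
 [527.  169.9]] [542.9 176.6]
24.2 -22.0
25.1 -112.6
24.2 157.0
24.7 67.5
rack end [498.37927682 133.90081827] [567.10314203 120.05097067] 70.10554848373238 -11.394140079101222
collar [543.17658684 176.65712344] 35.90229763343075 [546.34909768 194.37842455]
tool y ang -10.776704699158225
```

Pin at (543, 176.6), handle yaw -22.4°, and the measured sizes check out (collar 35.9 mm, rack width 70 mm). Next: turn, descend and grasp.

>>> {"op": "drive_tool", "data": {"commands": "0.007 0.05 0 0 0 -0.086 100;0 0 0 0 0 -0.086 100;0 0 0 0 0 -0.086 100;0 0 -0.21 0 0 0 100;0 0 -0.21 0 0 0 100;0 0 -0.21 0 0 0 100;0 0 -0.21 0 0 0 100;0 0 -0.21 0 0 0 100;0 0 -0.21 0 0 0 100;0 0 0 0 0 0 100;0 0 0 0 0 0 100;0 0 0 0 0 0 100"}}

```text
time_s: 3.67
eef_pos: [543.7, 176.3, 145.9]
ee_rot: [0.0, 0.831, 0.556, 0.001]
force: [0.3, 0.3, 0.3]
grip_width: 0.997
grip_force: 0.0
```

>>> {"op": "drive_tool", "data": {"commands": "0 0 0 0 0 0 0;0 0 0 0 0 0 0;0 0 0 0 0 0 0;0 0 0 0 0 0 0;0 0 0 0 0 0 0;0 0 0 0 0 0 0;0 0 0 0 0 0 0;0 0 0 0 0 0 0;0 0 0 0 0 0 0;0 0 0 0 0 0 0;0 0 0 0 0 0 0;0 0 0 0 0 0 0", "force": 60}}

```text
time_s: 4.67
eef_pos: [543.2, 176.7, 144.7]
ee_rot: [0.0, 0.831, 0.557, 0.0]
force: [-0.5, 0.3, 5.5]
grip_width: 0.298
grip_force: 59.3
```

>>> {"op": "drive_tool", "data": {"commands": "0 0 0.1 0 0 0 0;0 0 0.2 0 0 0 0;0 0 0.2 0 0 0 0;0 0 0.2 0 0 0 0;0 0 0.2 0 0 0 0;0 0 0.2 0 0 0 0;0 0 0.2 0 0 0 0;0 0 0 0 0 0 0", "force": 80}}

```text
time_s: 5.33
eef_pos: [543.9, 176.8, 278.3]
ee_rot: [0.001, 0.831, 0.557, 0.003]
force: [0.6, -0.3, -0.2]
grip_width: 0.296
grip_force: 78.5
```

>>> {"op": "drive_tool", "data": {"commands": "0.005 -0.1 0 0 0 0 0;0.015 -0.2 0 0 0 0 0;0.015 -0.26 0 0 0 0 0;0.015 -0.26 0 0 0 0 0;0.015 -0.26 0 0 0 0 0;0.015 -0.26 0 0 0 0 0;0.015 -0.26 0 0 0 0 0;0.015 -0.26 0 0 0 0 0;0.015 -0.26 0 0 0 0 0;0.015 -0.26 0 0 0 0 0;0.015 -0.26 0 0 0 0 0;0.015 -0.26 0 0 0 0 0;0.015 -0.26 0 0 0 0 0;0.015 -0.26 0 0 0 0 0;0.015 -0.26 0 0 0 0 0;0.015 -0.26 0 0 0 0 0;0.015 -0.26 0 0 0 0 0;0.015 -0.26 0 0 0 0 0;0.02 -0.2 0 0 0 0 0;0.005 -0.1 0 0 0 0 0"}}

```text
time_s: 7.0
eef_pos: [570.5, -302.1, 272.0]
ee_rot: [-0.001, 0.831, 0.556, -0.001]
force: [0.4, -0.6, -1.5]
grip_width: 0.295
grip_force: 78.6
```

>>> {"op": "drive_tool", "data": {"commands": "0 0 0 0 0 0 0;0 0 0 0 0 0 0;0 0 0 0 0 0 0;0 0 0 0 0 0 0"}}

```text
time_s: 7.33
eef_pos: [571.7, -298.1, 274.4]
ee_rot: [-0.0, 0.83, 0.557, 0.0]
force: [-0.3, 1.2, -0.3]
grip_width: 0.291
grip_force: 78.6
```

Run:
```python
from h import *
s=sense();p=capture("wrist");cv2.imwrite("pics/w2.png",p["pixels"])
import pickle;pickle.dump((p,s),open("w2.pkl","wb"))
print(s["eef_pos"],s["ee_rot"],proj(p,[571,-299,75],s))
for o in("slot","latch_tab"):print(o,[(b["position"],b["confidence"]) for b in boxes_of(p,o)])
```

```text
[ 571.66545463 -298.14754427  274.42894585] [-8.90582293e-05  8.30475386e-01  5.57055315e-01  3.65917076e-05] [318.82435562 208.89890281]
slot [([308.9, 121.8], 0.82)]
latch_tab [([320.0, 194.6], 0.77)]
```

View pics/w2.png

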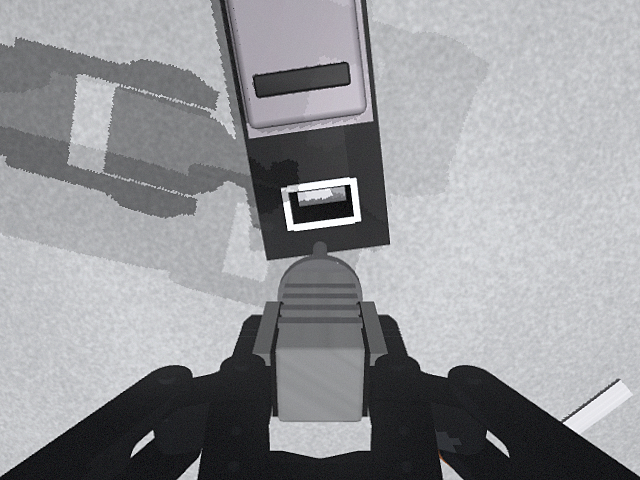

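The slot's aluminium frame has corners at about (282,188), (357,178), (361,220) and (289,231), so its centre is near (322,204). The rod tip shows at (320,245).

Run:
```python
from h import *
import pickle;p,s=pickle.load(open("w2.pkl","rb"))
c=np.array([atz(p,q,75,s)[:2] for q in[(282,188),(357,178),(361,220),(289,231)]])
print(c.round(1),c.mean(0),[np.linalg.norm(c[i]-c[i-1]).round(1) for i in range(4)])
e=s["eef_pos"];print(proj(p,[e[0],e[1],e[2]-44.7-62],s),"collar",proj(p,[e[0],e[1],e[2]-44.7],s))
```

```text
[[ 551.2 -273.2]
 [ 606.9 -287.7]
 [ 598.1 -319.7]
 [ 542.5 -306.6]] [ 574.68994494 -296.79371955] [np.float64(34.6), np.float64(57.6), np.float64(33.2), np.float64(57.2)]
[319.15092026 245.62631182] collar [319.09003551 291.29024048]
```

>>> {"op": "drive_tool", "data": {"commands": "0.025 0.01 -0.1 0 0 0 0;0 0 -0.2 0 0 0 0;0 0 -0.2 0 0 0 0;0 0 -0.2 0 0 0 0;0 0 -0.14 0 0 0 0;0 0 0 0 0 0 0;0 0 -0.1 0 0 0 0;0 0 -0.1 0 0 0 0;0 0 -0.1 0 0 0 0;0 0 -0.1 0 0 0 0;0 0 -0.1 0 0 0 0;0 0 0 0 0 0 0;0 0 0 0 0 0 0"}}

```text
time_s: 8.57
eef_pos: [573.9, -298.3, 139.8]
ee_rot: [-0.0, 0.831, 0.556, -0.0]
force: [-0.9, 0.2, 0.0]
grip_width: 0.294
grip_force: 78.6
```

>>> {"op": "drive_tool", "data": {"commands": "0 0 -0.05 0 0 0 0;0 0 -0.05 0 0 0 0;0 0 -0.04 0 0 0 0;0 0 -0.03 0 0 0 0;0 0 -0.01 0 0 0 0;0 0 0 0 0 0 0;0 0 0 0 0 0 0"}}

```text
time_s: 9.15
eef_pos: [574.1, -298.3, 122.3]
ee_rot: [-0.0, 0.831, 0.557, -0.0]
force: [0.7, -0.2, 1.9]
grip_width: 0.294
grip_force: 78.6
```

>>> {"op": "drive_tool", "data": {"commands": "0 0 -0.01 0 0 0 0;0 0 -0.01 0 0 0 0;0 0 0 0 0 0 0;0 0 0 0 0 0 0;0 0 0 0 0 0 0"}}

```text
time_s: 9.57
eef_pos: [574.0, -298.4, 120.2]
ee_rot: [-0.0, 0.831, 0.556, -0.0]
force: [0.8, 0.0, 2.4]
grip_width: 0.295
grip_force: 78.9
```

>>> {"op": "drive_tool", "data": {"commands": "0 0 -0.01 0 0 0 0;0 0 -0.01 0 0 0 0;0 0 0 0 0 0 0;0 0 0 0 0 0 0;0 0 0 0 0 0 0"}}

```text
time_s: 9.98
eef_pos: [574.1, -298.4, 119.7]
ee_rot: [0.0, 0.831, 0.557, 0.0]
force: [-3.1, 2.0, 12.8]
grip_width: 0.296
grip_force: 80.1
```

Run:
```python
from h import *
import pickle
s=sense();p=capture("wrist");cv2.imwrite("pics/w3.png",p["pixels"]);pickle.dump((p,s),open("w3.pkl","wb"))
q=capture("scene");a=q["pixels"][140:280,170:280];b=cv2.imread("pics/scene0.png")[140:280,170:280]
cv2.imwrite("pics/cmp.png",np.hstack([cv2.resize(i,None,fx=3.6,fy=3.6,interpolation=cv2.INTER_CUBIC) for i in(b,a)]))
print(s["force"],s["eef_pos"])
```

```text
[-3.07983418  1.95912923 12.84803547] [ 574.11643724 -298.37656562  119.71009953]
```

View pics/cmp.png

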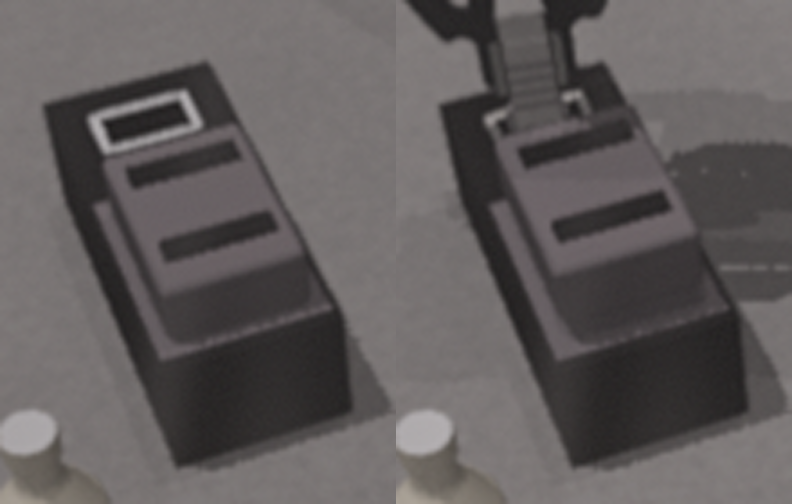

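The collar is seated: the TCP is at 119.7 as predicted and the force rose to 12.8 N. The right half shows the pack raised relative to the left. Next: withdraw and return along the same path.

>>> {"op": "drive_tool", "data": {"commands": "0 0 0.06 0 0 0 0;0 0 0.1 0 0 0 0;0 0 0.2 0 0 0 0;0 0 0.2 0 0 0 0;0 0 0.2 0 0 0 0;0 0 0.2 0 0 0 0;0 0 0.2 0 0 0 0;0 0 0.2 0 0 0 0;0 0 0.2 0 0 0 0;0 0 0 0 0 0 0"}}

```text
time_s: 10.92
eef_pos: [574.7, -298.7, 278.8]
ee_rot: [0.003, 0.831, 0.557, 0.001]
force: [-0.7, 0.3, -0.8]
grip_width: 0.298
grip_force: 78.6
```

>>> {"op": "drive_tool", "data": {"commands": "-0.01 0.1 0 0 0 0 0;-0.01 0.2 0 0 0 0 0;-0.016 0.26 0 0 0 0 0;-0.016 0.26 0 0 0 0 0;-0.016 0.26 0 0 0 0 0;-0.016 0.26 0 0 0 0 0;-0.016 0.26 0 0 0 0 0;-0.016 0.26 0 0 0 0 0;-0.016 0.26 0 0 0 0 0;-0.016 0.26 0 0 0 0 0;-0.016 0.26 0 0 0 0 0;-0.016 0.26 0 0 0 0 0;-0.016 0.26 0 0 0 0 0;-0.016 0.26 0 0 0 0 0;-0.016 0.26 0 0 0 0 0;-0.016 0.26 0 0 0 0 0;-0.016 0.26 0 0 0 0 0;-0.016 0.26 0 0 0 0 0;-0.019 0.19 0 0 0 0 0;-0.015 0.1 0 0 0 0 0"}}

```text
time_s: 12.58
eef_pos: [541.6, 179.1, 272.7]
ee_rot: [-0.001, 0.83, 0.557, -0.001]
force: [-0.5, -0.6, -2.2]
grip_width: 0.294
grip_force: 78.7
```

>>> {"op": "drive_tool", "data": {"commands": "0 0 0 0 0 0 0;0 0 0 0 0 0 0;0 0 0 0 0 0 0;0 0 0 0 0 0 0"}}

```text
time_s: 12.92
eef_pos: [543.2, 175.6, 274.1]
ee_rot: [-0.0, 0.831, 0.556, -0.0]
force: [-0.6, 0.3, -1.5]
grip_width: 0.29
grip_force: 78.7
```

Run:
```python
from h import *
s=sense();p=capture("wrist");cv2.imwrite("pics/w4.png",p["pixels"])
e=np.array(s["eef_pos"]);print(e,s["force"],proj(p,e-[0,0,106.7],s),"hole",proj(p,[543.2,176.7,100],s))
```

```text
[543.18404964 175.57392094 274.1022284 ] [-0.60864654  0.30060216 -1.51814706] [319.17348481 245.53670783] hole [318.64330525 214.27505697]
```

View pics/w4.png

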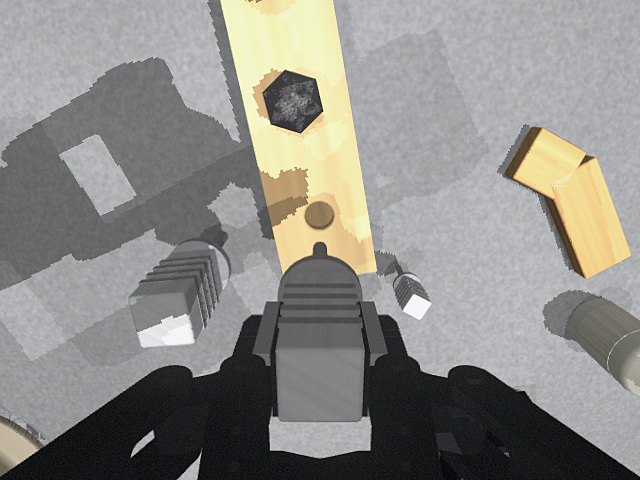

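The hole shows at (319,215), against a predicted (318.6,214.3), and the rod tip at (320,245). They're aligned, so I'll insert with +1 mm in y.

>>> {"op": "drive_tool", "data": {"commands": "0 0.01 -0.1 0 0 0 0;0 0 -0.15 0 0 0 0;0 0 -0.15 0 0 0 0;0 0 -0.15 0 0 0 0;0 0 0 0 0 0 0;0 0 -0.12 0 0 0 0;0 0 -0.12 0 0 0 0;0 0 -0.12 0 0 0 0;0 0 -0.12 0 0 0 0;0 0 -0.12 0 0 0 0;0 0 -0.08 0 0 0 0;0 0 -0.04 0 0 0 0;0 0 0 0 0 0 0;0 0 0 0 0 0 0;0 0 0 0 0 0 0"}}

```text
time_s: 14.22
eef_pos: [543.4, 177.7, 148.1]
ee_rot: [0.0, 0.831, 0.556, 0.001]
force: [-0.1, 0.4, -1.7]
grip_width: 0.29
grip_force: 78.6
```

>>> {"op": "drive_tool", "data": {"commands": "0 0 -0.02 0 0 0 0;0 0 -0.01 0 0 0 0;0 0 0 0 0 0 0;0 0 0 0 0 0 0;0 0 0 0 0 0 0"}}

```text
time_s: 14.63
eef_pos: [543.3, 177.7, 144.7]
ee_rot: [0.0, 0.831, 0.557, 0.0]
force: [-0.4, 0.4, 3.5]
grip_width: 0.292
grip_force: 78.7
```

>>> {"op": "drive_tool", "data": {"commands": "0 0 0 0 0 0 100;0 0 0 0 0 0 100;0 0 0 0 0 0 100;0 0 0 0 0 0 100;0 0 0 0 0 0 100;0 0 0 0 0 0 100;0 0 0 0 0 0 100;0 0 0 0 0 0 100;0 0 0 0 0 0 100;0 0 0 0 0 0 100"}}

```text
time_s: 15.47
eef_pos: [543.1, 177.6, 144.3]
ee_rot: [-0.0, 0.831, 0.556, -0.0]
force: [0.6, -0.8, 0.2]
grip_width: 1.001
grip_force: 0.0
```

>>> {"op": "drive_tool", "data": {"commands": "0 0 0.1 0 0 0 100;0 0 0.2 0 0 0 100;0 0 0.2 0 0 0 100;0 0 0.2 0 0 0 100;0 0 0.2 0 0 0 100;0 0 0.2 0 0 0 100;0 0 0.2 0 0 0 100;0 0 0 0 0 0 100;0 0 0 0 0 0 100;0 0 0 0 0 0 100;0 0 0 0 0 0 100;0 0 0 0 0 0 100"}}

```text
time_s: 16.47
eef_pos: [542.8, 177.6, 273.4]
ee_rot: [-0.0, 0.831, 0.557, -0.001]
force: [0.6, 0.3, 0.6]
grip_width: 1.0
grip_force: 0.0
```

Run:
```python
from h import *
s=sense();p=capture("wrist");q=capture("scene")
a=p["pixels"][150:300,245:395];b=q["pixels"][140:350,170:460]
cv2.imwrite("pics/end.png",np.hstack([cv2.resize(a,(330,330)),cv2.resize(b,(456,330))]))
print(s["eef_pos"],s["force"],s["grip_width"],[(v["position"],v["confidence"]) for v in boxes_of(q,"pin")])
print(proj(p,[543.1,176.6,166],s)-[245,150],proj(p,[543.1,176.6,106],s)-[245,150])
```

```text
[542.78192503 177.60414917 273.40449502] [0.59989853 0.34132614 0.57028596] 0.9995468606006237 [([315.3, 295.7], 0.72), ([379.2, 296.7], 0.69), ([419.5, 266.0], 0.56)]
[75.60499433 96.39696247] [75.48932177 69.08131545]
```

View pics/end.png

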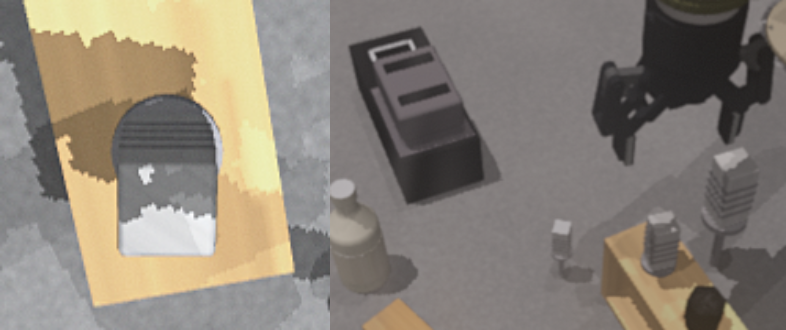

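The pin hangs upright in its hole: its top is at crop (76,95) against a predicted (75.6,96.4). The pack is still raised and the gripper is clear.

```bash
python3 -c "
from rig import *
print(finish_job())"
```

```text
the job is handed in; nothing more can be done
None
```

I handed the job in at about 16.5 s of the 64 s; the judge returned no verdict. The middle-sized pin pressed the latch until its collar met the housing (12.8 N), which raised the battery pack, and it now hangs upright in its rack hole with the gripper clear.

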